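Load the analyser carrier in tray order

ROBOT

A 6-joint arm with a two-finger parallel gripper is mounted at the origin on a cart in front of the work surface, level with it; the furniture and walls round the work are solid. World frame = base frame: x ahead of the robot, y to its left, z up, the work surface at z = 0. Lengths are in mm, angles in degrees, forces in N, time in s.
With the tool pointing down it reaches from about 300 to 850 mm from the base axis. Payload 4.2 kg.
Tool frame: the origin (TCP) lies at the very end of the fingers, on their centre line; the grasp point (between the pads) lies 19 mm behind it; z points along the fingers, y is the line along which they close (so a half turn about z gives the same grasp; the last joint's range is limited). The gripper opens to 91 mm and grips with 3 to 60 N. Pads are 32 mm wide; open, the fingers measure 118 mm over their backs; the gripper's body (76 mm by 178 mm) begins 60 mm behind the grasp point.
Start: joints at [69.729, 18.312, 89.639, -0, 72.044, -1.146], TCP at [188.393, 543.278, 213.976] pointing down, gripper open.
Joint ranges: [-177.97, 177.97], [-48.28, 115.42], [12.27, 149.76], [-77.06, 257.06], [2.81, 150.46], [-146.56, 146.56]. Speed limits (degrees/s): [147.25, 147.25, 180, 180, 180, 180].

INTERFACE

Orientations are given as [roll, pitch, yaw] about the fixed x, y, z axes, in that order (R = Rz(yaw) Ry(pitch) Rx(roll)).
In Python, from workcell import env, eyes gives the robot as it stands.
- The arm moves only by the tool send_rows, never from a script. Its argument "targets" is text: rows parted by semicolons, each of 7 numbers parted by spaces: the shift along the tool's x, y, z in m, then the turn, a rotation vector about the tool's x, y, z in degrees, then the opening in per cent of the stroke, from 0 (shut) to 100 (fully open). A call has 1 to 12 rows; each row is the pose to reach, as a shift and turn from the pose commanded when the call began, along the tool's axes at that moment; what a row does not reach only later rows make up. A row lasts 1/12 s, in which the tool goes at most 41.7 mm and 7.16 degrees, less where a joint would pass 70% of its speed; a pose out of reach is approached as far as the arm can. A call with a gripper value outside its range is refused whole. The fingers move at their own pace and stop on an object; "grip_force" is the grip in N (left out, the last holds). Time passes only in rows, so rows that repeat a pose let the fingers close. It gives the time, the measured TCP pose, the force, the opening and the grip force at its end, in the units of the state.
- env.state(): the state, without advancing time (a new reading comes with each control period).
- eyes.grab_frame(name): name is "scene" or "top" or "wrist"; returns a dict with "image" (400x640x3 uint8, blue, green, red), "fovy" (degrees; the focal length in pixels is half the picture's height over the tangent of half this angle, whatever the lens; pixels are square), "cx", "cy" (the principal point, pixels), "D" ([k1, k2, p1, p2, k3] as OpenCV has them; the pictures are not rectified), "eye" and "attitude" of the camera in the world. Camera axes: x right, y up, looking along -z (the intrinsics and any distortion apply to the point x, -y, -z); pixel columns grow to the right and rows downward; lengths in mm; the calibration is good to about 2 mm. A picture is of the moment at which its call begins. There is no depth.
- env.job_done(): hands the job in; it is judged then, once.
The state is a dict: "time_s": time; "qpos": joint angles; "qvel": joint speeds; "effort": joint torques, N m; "ee_pos": TCP position; "ee_rot": TCP orientation; "force": force on the tool from outside, world axes, zero at the start; "torque": the same for the moment, N m; "gripper_width": finger opening in mm; "gripper_force": force on a finger pad.
Only numpy, scipy, OpenCV 4.12 (cv2) and the standard library are available. Lean on these libraries where they do the work, as an engineer would, in place of code of your own. Each camera call takes 0.05 s, during which the arm holds its last target. There are 200 camera calls.

TASK

Load the four capped sample tubes from the white specimen tray into the grey analyser carrier in the same order: the tube nearest the tray's black handle goes into the well nearest the carrier's black handle, the next tube into the next well, and so on, so that the well farthest from the carrier's handle stays empty. Keep the tubes upright, seat each one fully down in its well and let go of it; leave the specimen cups standing where they are in the tray.

Things in the scene. Friction and masses are not known exactly. Their poses are not given: they have to be found in the camera images.
- tube_a: conical screw-cap sample tube, upright, 28 mm wide, 113 mm tall, 35 g; its top 13 mm is a ribbed cap 33 mm wide. Origin: centre of its foot, z up. The four tubes look alike; only their place in the tray tells them apart, the letters are in no order. Starts in a tray well in front of cup_a (cap top 119 mm above the bench)
- tube_b: conical screw-cap sample tube, upright, 28 mm wide, 113 mm tall, 35 g; its top 13 mm is a ribbed cap 33 mm wide. Origin: centre of its foot, z up. The four tubes look alike; only their place in the tray tells them apart, the letters are in no order. Starts in a tray well in front of cup_b (cap top 119 mm above the bench)
- tube_c: conical screw-cap sample tube, upright, 28 mm wide, 113 mm tall, 35 g; its top 13 mm is a ribbed cap 33 mm wide. Origin: centre of its foot, z up. The four tubes look alike; only their place in the tray tells them apart, the letters are in no order. Starts in a tray well in front of cup_c (cap top 119 mm above the bench)
- tube_d: conical screw-cap sample tube, upright, 28 mm wide, 113 mm tall, 35 g; its top 13 mm is a ribbed cap 33 mm wide. Origin: centre of its foot, z up. The four tubes look alike; only their place in the tray tells them apart, the letters are in no order. Starts in a tray well in front of cup_d (cap top 119 mm above the bench)
- cup_a: white specimen cup with yellow screw lid, 54 mm wide (lid 60), 72 mm tall, origin at its foot's centre. Stands in a tray pocket and stays there (lid top 78 mm above the bench); tube_a starts 64 mm from it, towards the tray's -x side
- cup_b: white specimen cup with yellow screw lid, 54 mm wide (lid 60), 72 mm tall, origin at its foot's centre. Stands in a tray pocket and stays there (lid top 78 mm above the bench); tube_b starts 64 mm from it, towards the tray's -x side
- cup_c: white specimen cup with yellow screw lid, 54 mm wide (lid 60), 72 mm tall, origin at its foot's centre. Stands in a tray pocket and stays there (lid top 78 mm above the bench); tube_c starts 64 mm from it, towards the tray's -x side
- cup_d: white specimen cup with yellow screw lid, 54 mm wide (lid 60), 72 mm tall, origin at its foot's centre. Stands in a tray pocket and stays there (lid top 78 mm above the bench); tube_d starts 64 mm from it, towards the tray's -x side
- tray: white specimen tray, 132 x 300 mm, immovable, at any angle. Origin: its centre, on the bench; z up; +y points along the row to the end with the black loop handle (24 mm high, reaches 192 mm from the origin). Four tube wells at x = -36, y = +105 (first, by the handle), +35, -35, -105 mm; floor 6 mm, deck 50 mm above the bench. Cups in pockets at x = +28 mm, same y
- carrier: grey block 58 x 244 mm with a row of five wells, immovable, at any angle. Origin: middle well's axis, on the bench; z up; +y points along the row to the end with the black loop handle (34 mm high, to 162 mm). Wells at x = 0, y = +92 (first), +46, 0, -46, -92 (last, stays empty) mm, 34 wide, mouth chamfered to 40; mouth 62, floor 6 mm high. Loaded caps are 13 mm apart: grip across the row
Not all that is in view belongs to the job. What is shaped like the tube_b but green or pink is not meant.

How it is judged:
By the outcome, as a careful person would: the job done as asked, in the order asked, and still so for the second after the job is handed in, with the robot touching nothing.
It also fails if it takes over 96 s, if anything falls off the work surface, if the arm or the gripper's body presses on something with over 40 N, if the wrist force passes 120 N, or if a joint passes its speed limit or range.

## Working session

There is one attempt and no reset: what is moved stays moved. The work goes in short steps, Python scripts to look and compute and a tool call to move; the robot and the scene stay as the last step left them, time stands still between calls to the robot, and variables do not carry over. Pictures are saved under pics/ and viewed, at most 14 in all, crops included, and the job is handed in when it is done.

Besides the shell and the picture viewer there is one more tool, called after ">>>" by a JSON object that holds its "name" and its "arguments", one argument or row to a line. send_rows: Moves the arm, as the interface text tells. Its arguments: {"type":"object","properties":{"targets":{"type":"string"},"grip_force":{"type":"number"}},"required":["targets"]}

```bash
mkdir -p pics; ls; cat > h.py <<'E'
import numpy as np, cv2
from workcell import env, eyes
from scipy.spatial.transform import Rotation as R
def grab(n,f=None):
    d=eyes.grab_frame(n)
    if f: cv2.imwrite('pics/'+f,d['image'])
    return d
E
python3 - <<'E'
from h import *
for n in ("scene","top"):
    d=grab(n,n+'0.png'); print(n,{k:v for k,v in d.items() if k!='image'})
print(env.state())
E
```

```text
pics
scene {'fovy': 53.8644795684845, 'cx': 327.5621174217333, 'cy': 200.94623454060024, 'D': array([-0.01196857,  0.        ,  0.        ,  0.        ,  0.        ]), 'eye': array([ 221.94520396, -650.90668743,  707.7487426 ]), 'attitude': array([ 45.16461233,  -0.5027491 , -24.87579503])}
top {'fovy': 51.44158588039436, 'cx': 320.9561090236369, 'cy': 197.26107665957386, 'D': array([-0.01575333,  0.        ,  0.        ,  0.        ,  0.        ]), 'eye': array([ 466.0652429 ,  -11.45522825, 1118.61783203]), 'attitude': array([  2.37929438,  -0.45058135, -91.39063853])}
{'time_s': 0.1, 'qpos': array([ 6.97273793e+01,  1.83472673e+01,  8.97001878e+01, -1.15737580e-03,
        7.20433060e+01, -1.14742848e+00]), 'qvel': array([ 0.01666588, -0.0219203 , -0.20329405, -0.0335605 ,  0.03427357,
        0.08884466]), 'effort': array([-3.43269330e-04, -4.13332629e+01, -2.32511812e+01,  7.28770229e-02,
        4.21249657e-02, -7.64107676e-05]), 'ee_pos': array([188.25088996, 542.82824755, 213.20624696]), 'ee_rot': array([-1.79909235e+02, -7.17284799e-04,  1.60875165e+02]), 'force': array([-0.0724936 ,  0.71338807, -0.04626743]), 'torque': array([-5.40784070e-05, -1.25973813e-02, -7.56515019e-02]), 'gripper_force': 0.0, 'gripper_width': 91.26048198084386}
```

View pics/top0.png

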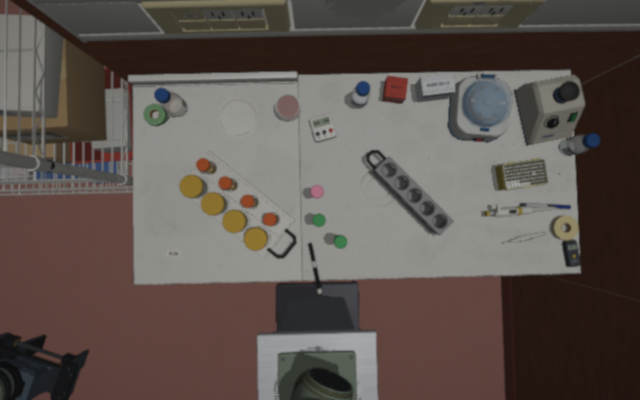

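View pics/scene0.png

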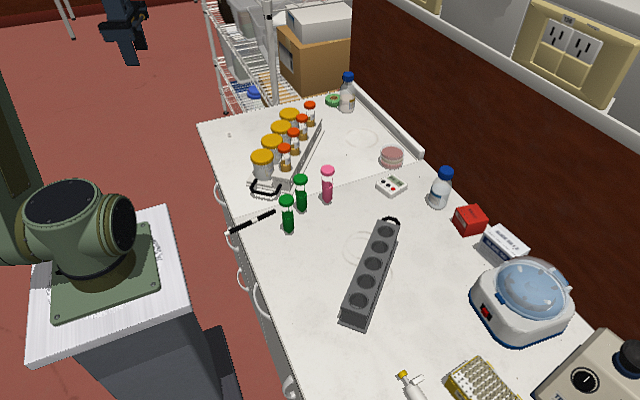

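The top view shows:
- Orange-capped tubes at about (204,165), (226,183), (248,201) and (270,219), with yellow-lidded cups below-left of them. The tray handle is at (282,243), so the first tube is (270,219).
- The carrier runs from its handle at (375,158) to (440,225).
- Green tubes at (319,220) and (340,241) and a pink one at (317,191) are decoys. The four orange ones fit the description because each stands in a tray well beside a cup.

Next I'll confirm this in an enlarged crop and fit the poses.

```bash
cat >> h.py <<'E'
from scipy.optimize import least_squares
def project(d,P):
    Rc=R.from_euler('xyz',d['attitude'],degrees=True).as_matrix()
    p=(np.atleast_2d(P)-d['eye'])@Rc
    p=p*[1,-1,-1]; f=200/np.tan(np.radians(d['fovy']/2))
    K=np.array([[f,0,d['cx']],[0,f,d['cy']],[0,0,1]])
    return cv2.projectPoints(p,np.zeros(3),np.zeros(3),K,d['D'])[0][:,0]
def cyl(c,r0,z0,r1,z1):
    t=np.linspace(0,2*np.pi,40,endpoint=False); o=np.c_[np.cos(t),np.sin(t)]
    return np.r_[np.c_[c+r0*o,0*t+z0],np.c_[c+r1*o,0*t+z1]]
def hullc(px):
    h=cv2.convexHull(px.astype(np.float32)); m=cv2.moments(h); return np.array([m['m10'],m['m01']])/m['m00']
def blobs(m,amin):
    n,_,s,c=cv2.connectedComponentsWithStats(m.astype(np.uint8)); return [(c[i].round(2),int(s[i,4])) for i in range(1,n) if s[i,4]>=amin]
def loc(pose,pts):
    a=np.radians(pose[2]); c,s=np.cos(a),np.sin(a); return np.asarray(pts)@np.array([[c,s],[-s,c]])+pose[:2]
E
python3 - <<'E'
from h import *
d=grab('top'); im=d['image']
a=cv2.resize(im[145:265,170:300],None,fx=3,fy=3,interpolation=cv2.INTER_CUBIC)
b=cv2.resize(im[140:260,355:465],None,fx=3,fy=3,interpolation=cv2.INTER_CUBIC)
cv2.imwrite('pics/crop.png',np.hstack([a,b])); 
hsv=cv2.cvtColor(im,cv2.COLOR_BGR2HSV); H,S,V=cv2.split(hsv)
roi=np.zeros(H.shape,bool); roi[145:265,170:300]=1
print('or',blobs(roi&((H<11))&(S>150)&(V>60),20)); print('ye',blobs(roi&(H>=13)&(H<30)&(S>140)&(V>60),60))
roi[:]=0; roi[150:245,360:460]=1
for t in (60,75,90): print(t,blobs(roi&(V<t),30))
np.save('top.npy',im)
E
```

```text
or [(array([202.85, 164.46]), 114), (array([225.16, 182.72]), 111), (array([247.25, 200.89]), 110), (array([269.46, 219.04]), 113)]
ye [(array([191.17, 185.97]), 373), (array([212.51, 203.29]), 367), (array([233.96, 220.86]), 365), (array([255.22, 238.28]), 371)]
60 [(array([396.35, 191.68]), 366), (array([390.68, 169.93]), 59), (array([403.2 , 182.73]), 70), (array([415.63, 195.62]), 79), (array([428.3 , 208.56]), 86), (array([440.39, 221.23]), 100)]
75 [(array([395.94, 191.52]), 562), (array([390.37, 169.2 ]), 107), (array([403.17, 182.1 ]), 113), (array([415.5, 195.2]), 121), (array([428.32, 208.13]), 123), (array([440.47, 220.75]), 137)]
90 [(array([395.77, 191.13]), 750), (array([390.3 , 169.14]), 148), (array([402.99, 182.07]), 153), (array([415.3 , 194.99]), 159), (array([428.06, 208.07]), 159), (array([440.38, 220.84]), 173)]
```

View pics/crop.png

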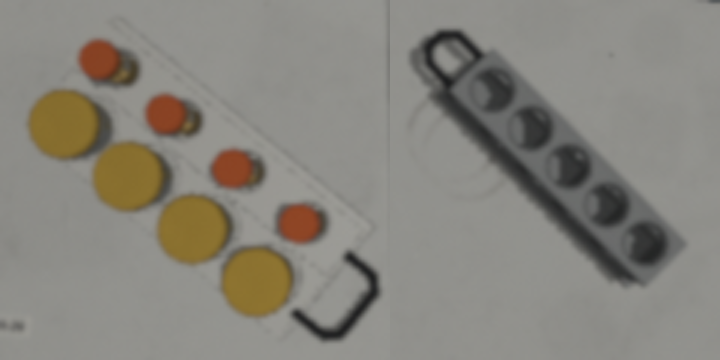

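The crop confirms it: four orange caps, each beside a yellow-lidded cup, with the first tube at crop (300,222) by the black loop. The carrier's first well is at crop (491,90), by its loop.

```bash
python3 - <<'E'
from h import *
d=grab('top'); s=grab('scene')
T=np.array([[269.46,219.04],[247.25,200.89],[225.16,182.72],[202.85,164.46]])
C=np.array([[255.22,238.28],[233.96,220.86],[212.51,203.29],[191.17,185.97]])
W=np.array([[390.3,169.14],[402.99,182.07],[415.3,194.99],[428.06,208.07],[440.38,220.84]])
ty=[105,35,-35,-105]; wy=[92,46,0,-46,-92]
def ft(p):
    t=loc(p,[(-36,y) for y in ty]); c=loc(p,[(28,y) for y in ty])
    return np.r_[[hullc(project(d,cyl(q,16.5,106,16.5,119))) for q in t]-T,[hullc(project(d,cyl(q,30,64,30,78))) for q in c]-C].ravel()
def fc(p): return np.ravel([hullc(project(d,cyl(q,17,59,17.5,59.1))) for q in loc(p,[(0,y) for y in wy])]-W)
for n,f,p0 in (('tray',ft,(500,200,-130)),('car',fc,(500,-200,45))):
    r=min((least_squares(f,(p0[0],p0[1],a)) for a in (45,135,-45,-135)),key=lambda r:r.cost); p=r.x
    print(n,p.round(2),'res px',np.abs(r.fun).max().round(2))
    if n=='tray':
        t=loc(p,[(-36,y) for y in ty]); print(t.round(1)); q=np.c_[t,[119]*4]
    else:
        w=loc(p,[(0,y) for y in wy]); print(w.round(1)); q=np.c_[w,[62]*5]
    im=s['image']
    for u in project(s,q): cv2.drawMarker(im,tuple(int(round(v)) for v in u),(255,0,0),0,7,1)
np.save('t.npy',t);np.save('w.npy',w)
cv2.imwrite('pics/s1.png',np.hstack([cv2.resize(im[90:210,230:350],None,fx=3,fy=3),cv2.resize(im[210:330,320:420],None,fx=3,fy=3)]))
E
```

```text
tray [498.95 208.14 139.49] res px 0.33
[[458.1 104.9]
 [503.6 158.1]
 [549.1 211.4]
 [594.5 264.6]]
car [ 509.34 -262.65  -41.6 ] res px 2.94
[[ 570.4 -193.9]
 [ 539.9 -228.3]
 [ 509.3 -262.7]
 [ 478.8 -297.1]
 [ 448.3 -331.5]]
```

View pics/s1.png

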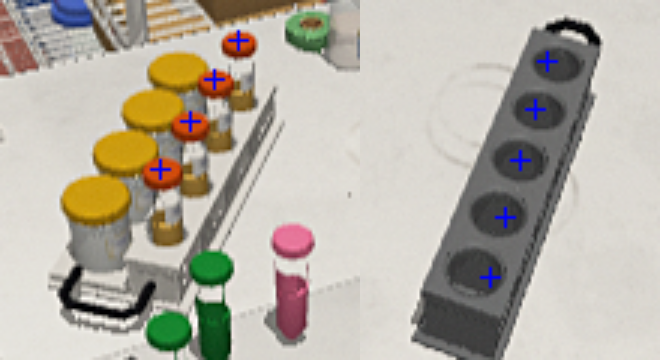

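The fit's numeric derivative was spoiled by the float32 hull, leaving carrier residuals of 2.9 px. I'll refit with a larger step.

```bash
python3 - <<'E'
from h import *
d=grab('top'); s=grab('scene')
T=np.array([[269.46,219.04],[247.25,200.89],[225.16,182.72],[202.85,164.46]])
C=np.array([[255.22,238.28],[233.96,220.86],[212.51,203.29],[191.17,185.97]])
W=np.array([[390.3,169.14],[402.99,182.07],[415.3,194.99],[428.06,208.07],[440.38,220.84]])
ty=[105,35,-35,-105]; wy=[92,46,0,-46,-92]
def ft(p):
    t=loc(p,[(-36,y) for y in ty]); c=loc(p,[(28,y) for y in ty])
    return np.r_[[hullc(project(d,cyl(q,16.5,106,16.5,119))) for q in t]-T,[hullc(project(d,cyl(q,30,64,30,78))) for q in c]-C].ravel()
def fc(p): return (project(d,np.c_[loc(p,[(0,y) for y in wy]),[60]*5])-W).ravel()
for n,f,p0 in (('tray',ft,(499,208,139.5)),('car',fc,(509,-262,-41))):
    r=least_squares(f,p0,diff_step=1e-3); p=r.x
    print(n,p.round(2),'res px',np.abs(r.fun).max().round(2))
    if n=='tray':
        t=loc(p,[(-36,y) for y in ty]); print(t.round(1)); q=np.c_[t,[119]*4]
    else:
        w=loc(p,[(0,y) for y in wy]); print(w.round(1)); q=np.c_[w,[62]*5]
    im=s['image']
    for u in project(s,q): cv2.drawMarker(im,tuple(int(round(v)) for v in u),(255,0,0),0,7,1)
np.save('t.npy',t);np.save('w.npy',w)
cv2.imwrite('pics/s2.png',np.hstack([cv2.resize(im[90:210,230:350],None,fx=3,fy=3),cv2.resize(im[210:330,320:420],None,fx=3,fy=3)]))
E
```

```text
tray [498.93 208.1  139.49] res px 0.34
[[458.1 104.9]
 [503.6 158.1]
 [549.  211.3]
 [594.5 264.5]]
car [ 509.84 -262.61  -47.53] res px 0.13
[[ 577.7 -200.5]
 [ 543.8 -231.6]
 [ 509.8 -262.6]
 [ 475.9 -293.7]
 [ 442.  -324.7]]
```

View pics/s2.png

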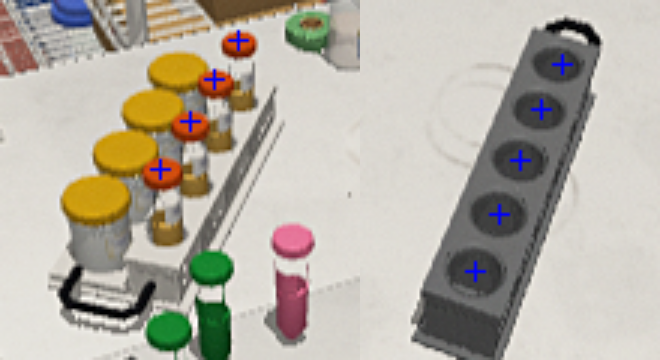

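Both cameras agree now. Tube to well pairs, in order: (458,105)→(578,−200), (504,158)→(544,−232), (549,211)→(510,−263) and (594,264)→(476,−294). I'll grip along the tray row (tool yaw 139.5) and release across the carrier row (tool yaw 42.5).

```bash
cat >> h.py <<'E'
def go(x,y,z,yaw,s=None):
    s=s or env.state(); M=R.from_euler('xyz',s['ee_rot'],degrees=True)
    print(s['time_s'],'pos',s['ee_pos'].round(1),'rot',s['ee_rot'].round(2),'F',s['force'].round(1),'w',round(s['gripper_width'],1),'->shift m',M.inv().apply(np.array([x,y,z])-s['ee_pos']).round(1)/1000,'turn',(M.inv()*R.from_euler('xyz',[180,0,yaw],degrees=True)).as_rotvec(degrees=True).round(2))
E
python3 -c "
from h import *
go(458.1,104.9,190,139.5)"
```

```text
0.35 pos [188.4 543.2 213.8] rot [-179.98   -0.    160.87] F [ 0.1 -0.9 -0.4] w 91.3 ->shift m [-0.3985 -0.3257  0.0239] turn [-2.000e-02  0.000e+00  2.137e+01]
```

>>> {"name": "send_rows", "arguments": {
  "targets": "-0.015 -0.012 0 0 0 1 60; -0.04 -0.033 0 0 0 3 60; -0.07 -0.057 0 0 0 5 60; -0.1 -0.082 0 0 0 7 60; -0.13 -0.106 0 0 0 9 60; -0.16 -0.131 0 0 0 11 60; -0.19 -0.155 0 0 0 13 60; -0.22 -0.18 0 0 0 15 60; -0.25 -0.204 0 0 0 17 60; -0.28 -0.229 0 0 0 19 60; -0.31 -0.253 0 0 0 21 60; -0.335 -0.274 0.01 0 0 21.4 60",
  "grip_force": 20
}}

```text
time_s: 1.35
ee_pos: [417.3, 173.0, 205.7]
ee_rot: [179.8, 0.1, 139.4]
force: [-0.5, 0.5, 0.1]
gripper_width: 55.1
gripper_force: 0.0
```

```bash
python3 -c "
from h import *
go(458.1,104.9,190,139.5)"
```

```text
1.35 pos [417.3 173.  205.7] rot [1.7976e+02 1.5000e-01 1.3936e+02] F [-0.5  0.5  0.1] w 55.1 ->shift m [-0.0753 -0.0252  0.0157] turn [ 0.24  0.15 -0.14]
```

>>> {"name": "send_rows", "arguments": {
  "targets": "-0.025 -0.008 0.005 0 0 0 60; -0.05 -0.017 0.01 0 0 0 60; -0.07 -0.023 0.015 0 0 0 60; -0.075 -0.025 0.016 0 0 0 60; -0.075 -0.025 0.016 0 0 0 60; -0.075 -0.025 0.016 0 0 0 60; -0.075 -0.025 0.016 0 0 0 60"
}}

```text
time_s: 1.93
ee_pos: [455.5, 107.8, 188.2]
ee_rot: [180.0, -0.0, 139.5]
force: [0.3, 0.2, 0.0]
gripper_width: 54.9
gripper_force: 0.0
```

```bash
python3 - <<'E'
from h import *
go(458.1,104.9,93,139.5)
d=grab('wrist','w1.png'); im=d['image']
print(project(d,[[458.1,104.9,119]]),d['eye'],d['attitude'])
E
```

```text
1.9333 pos [455.5 107.8 188.2] rot [ 1.7997e+02 -2.0000e-02  1.3952e+02] F [0.3 0.2 0. ] w 54.9 ->shift m [-0.0039 -0.0005  0.0952] turn [ 0.03 -0.02  0.02]
[[316.57828465 221.04031769]] [394.04039248 160.95572167 359.51267036] [-16.77714738  -0.06899381  49.52304136]
```

View pics/w1.png

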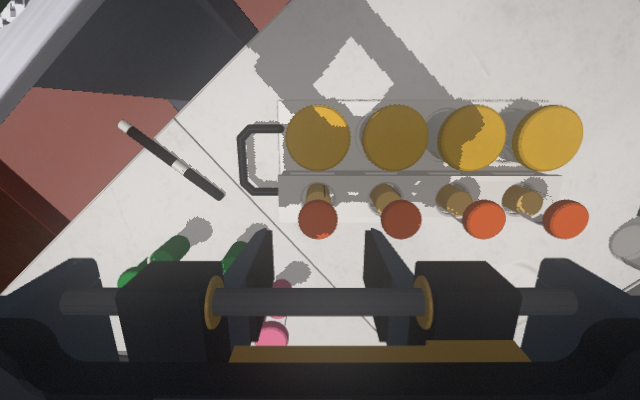

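The wrist view shows the first cap at (318,220), against a prediction of (317,221), with green decoys well off to the side. The fix is good, so I'm descending.

>>> {"name": "send_rows", "arguments": {
  "targets": "-0.004 0 0.015 0 0 0 60; -0.004 0 0.035 0 0 0 60; -0.004 0 0.055 0 0 0 60; -0.004 0 0.075 0 0 0 60; -0.004 0 0.09 0 0 0 60; -0.004 0 0.095 0 0 0 60; -0.004 0 0.095 0 0 0 60; -0.004 0 0.095 0 0 0 20; -0.004 0 0.095 0 0 0 20; -0.004 0 0.095 0 0 0 20; -0.004 0 0.095 0 0 0 20; -0.004 0 0.095 0 0 0 20",
  "grip_force": 20
}}

```text
time_s: 2.98
ee_pos: [459.6, 104.5, 93.9]
ee_rot: [179.9, 0.1, 139.5]
force: [-0.4, -0.2, 2.5]
gripper_width: 32.7
gripper_force: 20.0
```

```bash
python3 -c "
from h import *
go(577.7,-200.5,235,42.5)"
```

```text
2.9833 pos [459.6 104.5  93.9] rot [1.7990e+02 7.0000e-02 1.3947e+02] F [-0.4 -0.2  2.5] w 32.7 ->shift m [-0.2881 -0.1549 -0.141 ] turn [ 1.400e-01 -3.000e-02  9.697e+01]
```

>>> {"name": "send_rows", "arguments": {
  "targets": "-0.004 0 -0.01 0 0 0 20; -0.004 0 -0.03 0 0 0 20; -0.004 0 -0.055 0 0 0 20; -0.004 0 -0.085 0 0 0 20; -0.004 0 -0.115 0 0 0 20; -0.004 0 -0.135 0 0 0 20; -0.012 -0.006 -0.141 0 0 4 20; -0.032 -0.017 -0.141 0 0 10.5 20; -0.052 -0.028 -0.141 0 0 17 20; -0.072 -0.039 -0.141 0 0 23.5 20; -0.092 -0.05 -0.141 0 0 30 20; -0.112 -0.06 -0.141 0 0 36.5 20"
}}

```text
time_s: 3.98
ee_pos: [505.1, -15.2, 234.1]
ee_rot: [180.0, -0.0, 102.6]
force: [0.4, 0.1, 0.3]
gripper_width: 32.7
gripper_force: 20.0
```

```bash
python3 -c "
from h import *
go(577.7,-200.5,235,42.5)"
```

```text
3.9833 pos [505.1 -15.2 234.1] rot [180.    -0.   102.64] F [0.4 0.1 0.3] w 32.7 ->shift m [-0.1967  0.0303 -0.0009] turn [ 0.000e+00 -1.000e-02  6.014e+01]
```

>>> {"name": "send_rows", "arguments": {
  "targets": "-0.022 0.003 0 0 0 7 20; -0.044 0.006 0 0 0 13.5 20; -0.066 0.01 0 0 0 20 20; -0.088 0.014 0 0 0 27 20; -0.11 0.017 0 0 0 34 20; -0.132 0.02 0 0 0 41 20; -0.154 0.024 0 0 0 47.5 20; -0.174 0.027 0 0 0 54 20; -0.19 0.03 0 0 0 58.5 20; -0.197 0.03 -0.001 0 0 60.1 20; -0.197 0.03 -0.001 0 0 60.1 20; -0.197 0.03 -0.001 0 0 60.1 20"
}}

```text
time_s: 4.98
ee_pos: [578.1, -199.0, 234.8]
ee_rot: [-179.9, -0.0, 42.9]
force: [0.2, 0.7, -0.1]
gripper_width: 32.9
gripper_force: 20.0
```

```bash
python3 - <<'E'
from h import *
go(577.7,-200.5,94.5,42.5)
d=grab('scene','s3.png')
cv2.imwrite('pics/s3.png',cv2.resize(d['image'][100:330,300:500],None,fx=2.5,fy=2.5))
E
```

```text
4.9833 pos [ 578.1 -199.   234.8] rot [-1.7994e+02 -1.0000e-02  4.2940e+01] F [ 0.2  0.7 -0.1] w 32.9 ->shift m [-0.0014  0.001   0.1403] turn [-0.06 -0.01  0.44]
```

View pics/s3.png

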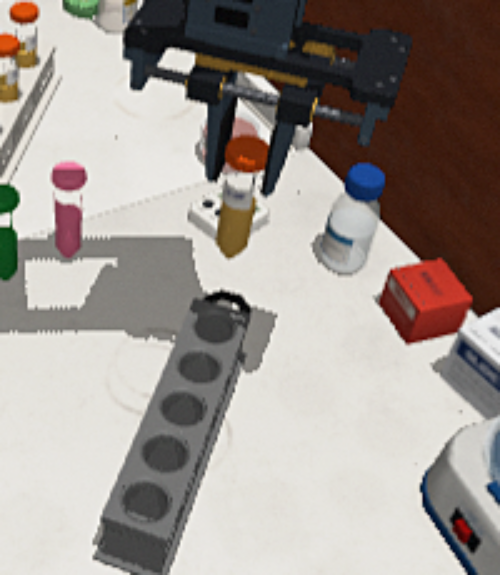

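The tube hangs upright in the fingers at crop (240,200), above and behind the first well at (215,325). I'm lowering it.

>>> {"name": "send_rows", "arguments": {
  "targets": "-0.001 0.001 0.02 0 0 0 20; -0.001 0.001 0.045 0 0 0.4 20; -0.001 0.001 0.065 0 0 0.4 20; -0.001 0.001 0.078 0 0 0.4 20; -0.001 0.001 0.09 0 0 0.4 20; -0.001 0.001 0.102 0 0 0.4 20; -0.001 0.001 0.114 0 0 0.4 20; -0.001 0.001 0.126 0 0 0.4 20; -0.001 0.001 0.136 0 0 0.4 20; -0.001 0.001 0.139 0 0 0.4 20; -0.001 0.001 0.139 0 0 0.4 20"
}}

```text
time_s: 5.95
ee_pos: [577.9, -199.9, 95.3]
ee_rot: [-179.9, 0.0, 42.5]
force: [0.3, 0.6, -0.2]
gripper_width: 32.7
gripper_force: 20.0
```

```bash
python3 - <<'E'
from h import *
go(577.7,-200.5,93.9,42.5)
E
```

```text
5.95 pos [ 577.9 -199.9   95.3] rot [-1.799e+02  4.000e-02  4.254e+01] F [ 0.3  0.6 -0.2] w 32.7 ->shift m [-0.0006  0.0003  0.0014] turn [-0.1   0.04  0.04]
```

>>> {"name": "send_rows", "arguments": {
  "targets": "0 0 0.001 0 0 0 20; 0 0 0.001 0 0 0 20; 0 0 0.001 0 0 0 60; 0 0 0.001 0 0 0 60; 0 0 0.001 0 0 0 60; 0 0 0.001 0 0 0 60; 0 0 -0.01 0 0 0 60; 0 0 -0.03 0 0 0 60; 0 0 -0.06 0 0 0 60; 0 0 -0.09 0 0 0 60; 0 0 -0.115 0 0 0 60; 0 0 -0.12 0 0 0 60"
}}

```text
time_s: 6.95
ee_pos: [581.0, -201.7, 222.2]
ee_rot: [179.5, -0.3, 42.5]
force: [1.5, -0.6, 0.2]
gripper_width: 54.7
gripper_force: 0.0
```

```bash
python3 - <<'E'
from h import *
go(503.6,158.1,200,139.5)
d=grab('wrist','w2.png');e=grab('scene')
cv2.imwrite('pics/w2.png',np.hstack([cv2.resize(d['image'],(480,300)),cv2.resize(e['image'][150:350,300:500],(300,300))]))
E
```

```text
6.95 pos [ 581.  -201.7  222.2] rot [179.46  -0.29  42.47] F [ 1.5 -0.6  0.2] w 54.7 ->shift m [ 0.1858 -0.3178  0.0202] turn [  0.65   0.24 -97.03]
```

View pics/w2.png

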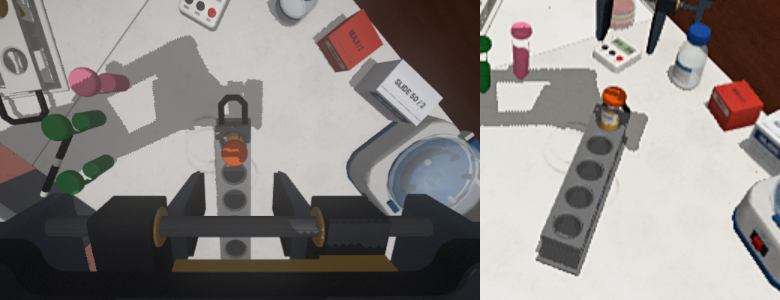

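Tube 1 is seated in the first well, with its cap at (234,150) in the wrist view. On to tube 2.

>>> {"name": "send_rows", "arguments": {
  "targets": "0.008 -0.014 0 0 0 -4 60; 0.021 -0.035 0 0 0 -11 60; 0.034 -0.057 0 0 0 -17.5 60; 0.048 -0.081 0 0 0 -24.5 60; 0.062 -0.105 0 0 0 -31.5 60; 0.076 -0.13 0 0 0 -38.5 60; 0.09 -0.154 0 0 0 -45.5 60; 0.104 -0.178 0 0 0 -52.5 60; 0.118 -0.202 0 0 0 -59.5 60; 0.132 -0.226 0 0 0 -66.5 60; 0.146 -0.25 0 0 0 -73.5 60; 0.158 -0.27 0 0 0 -80.5 60"
}}

```text
time_s: 8.05
ee_pos: [511.0, 106.6, 214.1]
ee_rot: [-179.8, -0.1, 123.4]
force: [-0.0, -0.2, 0.6]
gripper_width: 54.5
gripper_force: 0.0
```

```bash
python3 -c "
from h import *
go(503.6,158.1,190,139.5)"
```

```text
8.05 pos [511.  106.6 214.1] rot [-1.7981e+02 -1.0000e-01  1.2335e+02] F [-0.  -0.2  0.6] w 54.5 ->shift m [0.0471 0.0222 0.0242] turn [ -0.17  -0.13 -16.15]
```

>>> {"name": "send_rows", "arguments": {
  "targets": "0.018 0.008 0.008 0 0 -6 60; 0.034 0.016 0.016 0 0 -12 60; 0.045 0.021 0.022 0 0 -16 60; 0.047 0.022 0.024 0 0 -16.2 60; 0.047 0.022 0.024 0 0 -16.2 60; 0.047 0.022 0.024 0 0 -16.2 60; 0.047 0.022 0.024 0 0 -16.2 60"
}}

```text
time_s: 8.63
ee_pos: [505.7, 155.7, 191.9]
ee_rot: [-180.0, 0.0, 139.1]
force: [-0.5, -0.0, 0.5]
gripper_width: 55.0
gripper_force: 0.0
```

```bash
python3 -c "
from h import *
go(503.6,158.1,93.5,139.5)"
```

```text
8.6333 pos [505.7 155.7 191.9] rot [-1.7998e+02  1.0000e-02  1.3907e+02] F [-0.5 -0.   0.5] w 55.0 ->shift m [0.0032 0.0004 0.0984] turn [-0.02  0.01 -0.43]
```

>>> {"name": "send_rows", "arguments": {
  "targets": "0.003 0 0.015 0 0 0 60; 0.003 0 0.035 0 0 0 60; 0.003 0 0.055 0 0 0 60; 0.003 0 0.077 0 0 0 60; 0.003 0 0.092 0 0 0 60; 0.003 0 0.098 0 0 0 60; 0.003 0 0.098 0 0 0 60; 0.003 0 0.098 0 0 0 20; 0.003 0 0.098 0 0 0 20; 0.003 0 0.098 0 0 0 20; 0.003 0 0.098 0 0 0 20; 0.003 0 0.098 0 0 0 20",
  "grip_force": 20
}}

```text
time_s: 9.63
ee_pos: [504.0, 158.6, 95.0]
ee_rot: [179.9, 0.1, 139.2]
force: [-0.7, -0.8, 4.2]
gripper_width: 32.9
gripper_force: 20.0
```

```bash
python3 -c "
from h import *
go(543.8,-231.6,235,42.5)"
```

```text
9.6333 pos [504.  158.6  95. ] rot [1.7990e+02 7.0000e-02 1.3917e+02] F [-0.7 -0.8  4.2] w 32.9 ->shift m [-0.2854 -0.269  -0.1402] turn [ 1.300e-01 -4.000e-02  9.667e+01]
```

>>> {"name": "send_rows", "arguments": {
  "targets": "0 0 -0.01 0 0 0 20; 0 0 -0.03 0 0 0 20; 0 0 -0.055 0 0 0 20; 0 0 -0.085 0 0 0 20; 0 0 -0.115 0 0 0 20; 0 0 -0.135 0 0 0 20; -0.01 -0.009 -0.14 0 0 3.5 20; -0.028 -0.026 -0.14 0 0 9.5 20; -0.048 -0.045 -0.14 0 0 16 20; -0.068 -0.064 -0.14 0 0 23 20; -0.088 -0.083 -0.14 0 0 30 20; -0.108 -0.102 -0.14 0 0 36.5 20"
}}

```text
time_s: 10.63
ee_pos: [518.2, 9.5, 234.7]
ee_rot: [180.0, 0.0, 102.4]
force: [0.7, -0.2, -0.2]
gripper_width: 32.9
gripper_force: 20.0
```

```bash
python3 -c "
from h import *
go(543.8,-231.6,235,42.5)"
```

```text
10.6333 pos [518.2   9.5 234.7] rot [179.96   0.   102.36] F [ 0.7 -0.2 -0.2] w 32.9 ->shift m [-0.241  -0.0266 -0.0003] turn [ 4.000e-02 -2.000e-02  5.986e+01]
```

>>> {"name": "send_rows", "arguments": {
  "targets": "-0.026 -0.003 0 0 0 6.5 20; -0.053 -0.006 0 0 0 13 20; -0.08 -0.009 0 0 0 20 20; -0.107 -0.012 0 0 0 26.5 20; -0.134 -0.015 0 0 0 33 20; -0.161 -0.018 0 0 0 40 20; -0.188 -0.021 0 0 0 46.5 20; -0.213 -0.024 0 0 0 53 20; -0.233 -0.026 0 0 0 58 20; -0.241 -0.027 0 0 0 59.9 20; -0.241 -0.027 0 0 0 59.9 20; -0.241 -0.027 0 0 0 59.9 20"
}}

```text
time_s: 11.63
ee_pos: [544.6, -229.7, 234.1]
ee_rot: [-179.9, -0.0, 42.8]
force: [-0.7, 0.2, -1.6]
gripper_width: 33.3
gripper_force: 20.0
```

```bash
python3 -c "
from h import *
go(543.8,-231.6,95,42.5)"
```

```text
11.6333 pos [ 544.6 -229.7  234.1] rot [-1.7994e+02 -3.0000e-02  4.2850e+01] F [-0.7  0.2 -1.6] w 33.3 ->shift m [-0.002   0.0009  0.139 ] turn [-0.06 -0.03  0.35]
```

>>> {"name": "send_rows", "arguments": {
  "targets": "-0.002 0.001 0.02 0 0 0 20; -0.002 0.001 0.045 0 0 0.4 20; -0.002 0.001 0.065 0 0 0.4 20; -0.002 0.001 0.078 0 0 0.4 20; -0.002 0.001 0.09 0 0 0.4 20; -0.002 0.001 0.102 0 0 0.4 20; -0.002 0.001 0.114 0 0 0.4 20; -0.002 0.001 0.126 0 0 0.4 20; -0.002 0.001 0.135 0 0 0.4 20; -0.002 0.001 0.138 0 0 0.4 20; -0.002 0.001 0.138 0 0 0.4 20; -0.002 0.001 0.138 0 0 0.4 20"
}}

```text
time_s: 12.63
ee_pos: [544.4, -231.9, 96.4]
ee_rot: [180.0, -0.0, 42.4]
force: [-0.7, 0.7, -0.1]
gripper_width: 32.4
gripper_force: 20.0
```

>>> {"name": "send_rows", "arguments": {
  "targets": "0 0 0.001 0 0 0 20; 0 0 0.001 0 0 0 20; 0 0 0.001 0 0 0 60; 0 0 0.001 0 0 0 60; 0 0 0.001 0 0 0 60; 0 0 0.001 0 0 0 60; 0 0 -0.01 0 0 0 60; 0 0 -0.03 0 0 0 60; 0 0 -0.06 0 0 0 60; 0 0 -0.09 0 0 0 60; 0 0 -0.112 0 0 0 60; 0 0 -0.12 0 0 0 60"
}}

```text
time_s: 13.63
ee_pos: [545.9, -233.3, 220.9]
ee_rot: [179.6, -0.2, 42.4]
force: [1.3, -0.2, -0.2]
gripper_width: 54.7
gripper_force: 0.0
```

```bash
python3 -c "
from h import *
go(549,211.3,210,139.5)"
```

```text
13.6333 pos [ 545.9 -233.3  220.9] rot [179.57  -0.19  42.37] F [ 1.3 -0.2 -0.2] w 54.7 ->shift m [ 0.3019 -0.3265  0.0094] turn [  0.48   0.22 -97.13]
```

>>> {"name": "send_rows", "arguments": {
  "targets": "0.01 -0.011 0 0 0 -4 60; 0.03 -0.033 0 0 0 -10.5 60; 0.052 -0.056 0 0 0 -17.5 60; 0.074 -0.08 0 0 0 -24.5 60; 0.096 -0.104 0 0 0 -31.5 60; 0.118 -0.128 0 0 0 -38.5 60; 0.14 -0.152 0 0 0 -45.5 60; 0.162 -0.175 0 0 0 -52.5 60; 0.184 -0.199 0 0 0 -59.5 60; 0.206 -0.223 0 0 0 -66.5 60; 0.228 -0.247 0 0 0 -73.5 60; 0.248 -0.268 0 0 0 -80 60"
}}

```text
time_s: 14.63
ee_pos: [546.0, 134.5, 215.5]
ee_rot: [-180.0, -0.0, 122.7]
force: [-0.3, 0.2, -0.4]
gripper_width: 54.9
gripper_force: 0.0
```

```bash
python3 -c "
from h import *
go(549,211.3,190,139.5)"
```

```text
14.6333 pos [546.  134.5 215.5] rot [-1.7995e+02 -4.0000e-02  1.2274e+02] F [-0.3  0.2 -0.4] w 54.9 ->shift m [0.0629 0.0441 0.0255] turn [ -0.04  -0.04 -16.76]
```

>>> {"name": "send_rows", "arguments": {
  "targets": "0.022 0.016 0.008 0 0 -6 60; 0.042 0.03 0.016 0 0 -12 60; 0.057 0.04 0.022 0 0 -16 60; 0.062 0.044 0.024 0 0 -16.8 60; 0.062 0.044 0.025 0 0 -16.8 60; 0.062 0.044 0.025 0 0 -16.8 60; 0.062 0.044 0.025 0 0 -16.8 60"
}}

```text
time_s: 15.22
ee_pos: [550.8, 207.5, 191.2]
ee_rot: [-180.0, 0.0, 139.1]
force: [-0.1, -0.4, 0.6]
gripper_width: 54.7
gripper_force: 0.0
```

```bash
python3 -c "
from h import *
go(549,211.3,94,139.5)"
```

```text
15.2167 pos [550.8 207.5 191.2] rot [-1.7999e+02  2.0000e-02  1.3906e+02] F [-0.1 -0.4  0.6] w 54.7 ->shift m [0.0039 0.0018 0.0972] turn [-0.01  0.02 -0.44]
```

>>> {"name": "send_rows", "arguments": {
  "targets": "0.003 0.001 0.015 0 0 0 60; 0.003 0.001 0.035 0 0 0 60; 0.003 0.001 0.055 0 0 0 60; 0.003 0.001 0.077 0 0 0 60; 0.003 0.001 0.092 0 0 0 60; 0.003 0.001 0.098 0 0 0 60; 0.003 0.001 0.098 0 0 0 60; 0.003 0.001 0.098 0 0 0 20; 0.003 0.001 0.098 0 0 0 20; 0.003 0.001 0.098 0 0 0 20; 0.003 0.001 0.098 0 0 0 20; 0.003 0.001 0.098 0 0 0 20",
  "grip_force": 20
}}

```text
time_s: 16.22
ee_pos: [549.7, 211.5, 94.1]
ee_rot: [179.9, 0.1, 139.2]
force: [0.4, -0.2, 3.5]
gripper_width: 32.5
gripper_force: 20.0
```

```bash
python3 -c "
from h import *
go(509.8,-262.6,235,42.5)"
```

```text
16.2167 pos [549.7 211.5  94.1] rot [1.7989e+02 7.0000e-02 1.3918e+02] F [ 0.4 -0.2  3.5] w 32.5 ->shift m [-0.2799 -0.3846 -0.1413] turn [ 1.400e-01 -4.000e-02  9.668e+01]
```

>>> {"name": "send_rows", "arguments": {
  "targets": "0 0 -0.01 0 0 0 20; 0 0 -0.03 0 0 0 20; 0 0 -0.055 0 0 0 20; 0 0 -0.085 0 0 0 20; 0 0 -0.115 0 0 0 20; 0 0 -0.135 0 0 0 20; -0.008 -0.011 -0.141 0 0 3 20; -0.024 -0.033 -0.141 0 0 8.5 20; -0.042 -0.058 -0.141 0 0 14.5 20; -0.061 -0.084 -0.141 0 0 21 20; -0.08 -0.11 -0.141 0 0 27.5 20; -0.099 -0.136 -0.141 0 0 34 20"
}}

```text
time_s: 17.22
ee_pos: [534.6, 42.5, 234.7]
ee_rot: [180.0, 0.0, 104.9]
force: [0.2, 0.2, 0.2]
gripper_width: 32.7
gripper_force: 20.0
```

```bash
python3 -c "
from h import *
go(509.8,-262.6,235,42.5)"
```

```text
17.2167 pos [534.6  42.5 234.7] rot [179.96   0.   104.89] F [0.2 0.2 0.2] w 32.7 ->shift m [-0.2885 -0.1023 -0.0003] turn [ 4.000e-02 -2.000e-02  6.239e+01]
```

>>> {"name": "send_rows", "arguments": {
  "targets": "-0.03 -0.01 0 0 0 6.5 20; -0.06 -0.021 0 0 0 13 20; -0.09 -0.032 0 0 0 19.5 20; -0.12 -0.042 0 0 0 26 20; -0.15 -0.053 0 0 0 32.5 20; -0.18 -0.064 0 0 0 39 20; -0.21 -0.074 0 0 0 45.5 20; -0.24 -0.085 0 0 0 52 20; -0.265 -0.094 0 0 0 57.5 20; -0.282 -0.1 0 0 0 61.5 20; -0.288 -0.102 0 0 0 62.4 20; -0.288 -0.102 0 0 0 62.4 20"
}}

```text
time_s: 18.22
ee_pos: [511.8, -262.0, 234.2]
ee_rot: [180.0, -0.0, 42.7]
force: [0.6, 1.1, -0.6]
gripper_width: 32.7
gripper_force: 20.0
```

```bash
python3 -c "
from h import *
go(509.8,-262.6,94.1,42.5)"
```

```text
18.2167 pos [ 511.8 -262.   234.2] rot [ 1.800e+02 -1.000e-02  4.271e+01] F [ 0.6  1.1 -0.6] w 32.7 ->shift m [-0.0019 -0.0009  0.1401] turn [ 0.   -0.01  0.21]
```

>>> {"name": "send_rows", "arguments": {
  "targets": "-0.001 -0.001 0.02 0 0 0 20; -0.001 -0.001 0.045 0 0 0 20; -0.001 -0.001 0.065 0 0 0 20; -0.001 -0.001 0.078 0 0 0 20; -0.001 -0.001 0.09 0 0 0 20; -0.001 -0.001 0.102 0 0 0 20; -0.001 -0.001 0.114 0 0 0 20; -0.001 -0.001 0.126 0 0 0 20; -0.001 -0.001 0.135 0 0 0 20; -0.001 -0.001 0.139 0 0 0 20; -0.001 -0.001 0.139 0 0 0 20; -0.001 -0.001 0.139 0 0 0 20"
}}

```text
time_s: 19.22
ee_pos: [511.0, -260.5, 95.4]
ee_rot: [180.0, -0.0, 42.8]
force: [-0.6, -1.2, 0.4]
gripper_width: 32.6
gripper_force: 20.0
```

>>> {"name": "send_rows", "arguments": {
  "targets": "-0.001 0.001 0.001 0 0 0 20; -0.002 0.001 0.001 0 0 0 20; -0.002 0.001 0.001 0 0 0 60; -0.002 0.001 0.001 0 0 0 60; -0.002 0.001 0.001 0 0 0 60; -0.002 0.001 0.001 0 0 0 60; -0.002 0.001 -0.01 0 0 0 60; -0.002 0.001 -0.03 0 0 0 60; -0.002 0.001 -0.06 0 0 0 60; -0.002 0.001 -0.09 0 0 0 60; -0.002 0.001 -0.112 0 0 0 60; -0.002 0.001 -0.12 0 0 0 60"
}}

```text
time_s: 20.22
ee_pos: [511.5, -263.9, 219.8]
ee_rot: [179.6, -0.2, 42.8]
force: [-0.1, 0.3, 0.5]
gripper_width: 54.9
gripper_force: 0.0
```

```bash
python3 -c "
from h import *
go(594.5,264.5,210,139.5)"
```

```text
20.2167 pos [ 511.5 -263.9  219.8] rot [ 1.7957e+02 -1.6000e-01  4.2770e+01] F [-0.1  0.3  0.5] w 54.9 ->shift m [ 0.4197 -0.3316  0.0084] turn [  0.45   0.24 -96.73]
```

>>> {"name": "send_rows", "arguments": {
  "targets": "0.012 -0.009 0 0 0 -3 60; 0.036 -0.028 0 0 0 -9 60; 0.063 -0.05 0 0 0 -15.5 60; 0.091 -0.072 0 0 0 -22 60; 0.119 -0.094 0 0 0 -28.5 60; 0.147 -0.116 0 0 0 -35 60; 0.175 -0.138 0 0 0 -41.5 60; 0.203 -0.16 0 0 0 -48 60; 0.231 -0.182 0 0 0 -54.5 60; 0.259 -0.204 0 0 0 -61 60; 0.287 -0.226 0 0 0 -67.5 60; 0.315 -0.248 0 0 0 -74 60"
}}

```text
time_s: 21.22
ee_pos: [572.1, 134.6, 214.5]
ee_rot: [-179.9, -0.0, 117.1]
force: [0.4, -0.2, -0.2]
gripper_width: 54.9
gripper_force: 0.0
```

```bash
python3 -c "
from h import *
go(594.5,264.5,190,139.5)"
```

```text
21.2167 pos [572.1 134.6 214.5] rot [-1.7994e+02 -1.0000e-02  1.1710e+02] F [ 0.4 -0.2 -0.2] w 54.9 ->shift m [0.1054 0.0791 0.0244] turn [ -0.06  -0.03 -22.4 ]
```

>>> {"name": "send_rows", "arguments": {
  "targets": "0.026 0.02 0.005 0 0 -6 60; 0.052 0.039 0.01 0 0 -12 60; 0.077 0.058 0.016 0 0 -17.5 60; 0.096 0.072 0.021 0 0 -21 60; 0.104 0.078 0.024 0 0 -22.4 60; 0.105 0.079 0.024 0 0 -22.4 60; 0.105 0.079 0.024 0 0 -22.4 60; 0.105 0.079 0.024 0 0 -22.4 60; 0.105 0.079 0.024 0 0 -22.4 60"
}}

```text
time_s: 21.97
ee_pos: [595.9, 260.7, 191.5]
ee_rot: [180.0, 0.0, 139.0]
force: [0.4, 0.4, -0.3]
gripper_width: 54.3
gripper_force: 0.0
```

```bash
python3 -c "
from h import *
go(594.5,264.5,94,139.5)"
```

```text
21.9667 pos [595.9 260.7 191.5] rot [1.7999e+02 3.0000e-02 1.3905e+02] F [ 0.4  0.4 -0.3] w 54.3 ->shift m [0.0036 0.0019 0.0975] turn [ 0.01  0.03 -0.45]
```

>>> {"name": "send_rows", "arguments": {
  "targets": "0.003 0.002 0.015 0 0 0 60; 0.003 0.002 0.035 0 0 0 60; 0.003 0.002 0.055 0 0 0 60; 0.003 0.002 0.077 0 0 0 60; 0.003 0.002 0.092 0 0 0 60; 0.003 0.002 0.098 0 0 0 60; 0.003 0.002 0.098 0 0 0 60; 0.003 0.002 0.098 0 0 0 20; 0.003 0.002 0.098 0 0 0 20; 0.003 0.002 0.098 0 0 0 20; 0.003 0.002 0.098 0 0 0 20; 0.003 0.002 0.098 0 0 0 20",
  "grip_force": 20
}}

```text
time_s: 22.97
ee_pos: [595.5, 266.0, 94.3]
ee_rot: [179.9, 0.1, 139.2]
force: [-0.3, -0.7, 3.9]
gripper_width: 32.7
gripper_force: 20.0
```

```bash
python3 -c "
from h import *
go(475.9,-293.7,235,42.5)"
```

```text
22.9667 pos [595.5 266.   94.3] rot [1.7988e+02 6.0000e-02 1.3918e+02] F [-0.3 -0.7  3.9] w 32.7 ->shift m [-0.2755 -0.5014 -0.1414] turn [ 1.400e-01 -5.000e-02  9.668e+01]
```

>>> {"name": "send_rows", "arguments": {
  "targets": "0 0 -0.01 0 0 0 20; 0 0 -0.03 0 0 0 20; 0 0 -0.055 0 0 0 20; 0 0 -0.085 0 0 0 20; 0 0 -0.115 0 0 0 20; 0 0 -0.135 0 0 0 20; -0.007 -0.013 -0.141 0 0 2.5 20; -0.021 -0.038 -0.141 0 0 7.5 20; -0.037 -0.067 -0.141 0 0 13 20; -0.053 -0.097 -0.141 0 0 19 20; -0.069 -0.126 -0.141 0 0 25 20; -0.085 -0.155 -0.141 0 0 31 20"
}}

```text
time_s: 23.97
ee_pos: [556.0, 90.5, 233.0]
ee_rot: [-179.9, 0.0, 107.8]
force: [-0.2, -0.1, -0.4]
gripper_width: 33.0
gripper_force: 20.0
```

```bash
python3 -c "
from h import *
go(475.9,-293.7,235,42.5)"
```

```text
23.9667 pos [556.   90.5 233. ] rot [-179.86    0.    107.78] F [-0.2 -0.1 -0.4] w 33.0 ->shift m [-0.3414 -0.1935 -0.0015] turn [-0.12  0.08 65.28]
```

>>> {"name": "send_rows", "arguments": {
  "targets": "-0.029 -0.016 0 0 0 5.5 20; -0.058 -0.033 0 0 0 11 20; -0.087 -0.049 0 0 0 16.5 20; -0.116 -0.066 0 0 0 22 20; -0.145 -0.082 0 0 0 27.5 20; -0.174 -0.099 0 0 0 33 20; -0.203 -0.115 0 0 0 38.5 20; -0.232 -0.132 0 0 0 44 20; -0.261 -0.148 0 0 0 50 20; -0.29 -0.164 0 0 0 55.5 20; -0.316 -0.179 0 0 0 60.5 20; -0.333 -0.189 0 0 0 64 20"
}}

```text
time_s: 24.97
ee_pos: [479.7, -285.2, 233.0]
ee_rot: [-179.9, 0.1, 43.7]
force: [-0.1, 0.1, 0.0]
gripper_width: 32.8
gripper_force: 20.0
```

>>> {"name": "send_rows", "arguments": {
  "targets": "-0.005 0 0 0 0 1.2 20; -0.009 0 0 0 0 1.2 20; -0.009 0 0 0 0 1.2 20; -0.009 0 0 0 0 1.2 20; -0.009 0 0 0 0 1.2 20"
}}

```text
time_s: 25.38
ee_pos: [475.7, -287.6, 234.0]
ee_rot: [-180.0, -0.0, 43.1]
force: [-0.1, 0.3, -0.4]
gripper_width: 32.6
gripper_force: 20.0
```

```bash
python3 -c "
from h import *
go(475.9,-293.7,94.3,42.5)"
```

```text
25.3833 pos [ 475.7 -287.6  234. ] rot [-1.7998e+02 -2.0000e-02  4.3060e+01] F [-0.1  0.3 -0.4] w 32.6 ->shift m [-0.0041  0.0046  0.1397] turn [-0.02 -0.02  0.56]
```

>>> {"name": "send_rows", "arguments": {
  "targets": "-0.004 0.004 0.01 0 0 0.5 20; -0.004 0.004 0.03 0 0 0.5 20; -0.004 0.004 0.05 0 0 0.5 20; -0.004 0.004 0.06 0 0 0.5 20; -0.004 0.004 0.06 0 0 0.5 20; -0.004 0.004 0.06 0 0 0.5 20"
}}

```text
time_s: 25.88
ee_pos: [475.5, -294.1, 173.5]
ee_rot: [-179.9, 0.0, 42.5]
force: [0.3, -0.9, 0.3]
gripper_width: 32.8
gripper_force: 20.0
```

```bash
python3 -c "
from h import *
go(475.9,-293.7,94.3,42.5)"
```

```text
25.8833 pos [ 475.5 -294.1  173.5] rot [-1.7994e+02  1.0000e-02  4.2500e+01] F [ 0.3 -0.9  0.3] w 32.8 ->shift m [0.0006 0.     0.0792] turn [-0.06  0.01  0.  ]
```

>>> {"name": "send_rows", "arguments": {
  "targets": "0 0 0.01 0 0 0 20; 0 0 0.022 0 0 0 20; 0 0 0.034 0 0 0 20; 0 0 0.046 0 0 0 20; 0 0 0.058 0 0 0 20; 0 0 0.069 0 0 0 20; 0 0 0.076 0 0 0 20; 0 0 0.078 0 0 0 20; 0 0 0.078 0 0 0 20; 0 0 0.078 0 0 0 20"
}}

```text
time_s: 26.72
ee_pos: [476.0, -294.7, 96.5]
ee_rot: [179.9, -0.0, 42.5]
force: [0.7, 1.1, -0.6]
gripper_width: 32.6
gripper_force: 20.0
```

>>> {"name": "send_rows", "arguments": {
  "targets": "0 0 0.002 0 0 0 20; 0 0 0.002 0 0 0 20; 0 0 0.002 0 0 0 60; 0 0 0.002 0 0 0 60; 0 0 0.002 0 0 0 60; 0 0 0.002 0 0 0 60; 0 0 -0.01 0 0 0 60; 0 0 -0.03 0 0 0 60; 0 0 -0.06 0 0 0 60; 0 0 -0.09 0 0 0 60; 0 0 -0.115 0 0 0 60; 0 0 -0.12 0 0 0 60"
}}

```text
time_s: 27.72
ee_pos: [477.5, -295.7, 220.8]
ee_rot: [179.5, -0.1, 42.5]
force: [0.2, -0.2, 0.5]
gripper_width: 55.0
gripper_force: 0.0
```

>>> {"name": "send_rows", "arguments": {
  "targets": "0.01 0 -0.02 0 0 0 60; -0.02 0 -0.04 0 0 0 60; -0.05 0 -0.05 0 0 0 60; -0.08 0 -0.05 0 0 0 60; -0.11 0 -0.05 0 0 0 60; -0.13 0 -0.05 0 0 0 60; -0.13 0 -0.05 0 0 0 60; -0.13 0 -0.05 0 0 0 60; -0.13 0 -0.05 0 0 0 60"
}}

```text
time_s: 28.47
ee_pos: [379.9, -381.6, 265.3]
ee_rot: [-179.9, -0.0, 42.5]
force: [0.3, 0.7, 0.2]
gripper_width: 54.6
gripper_force: 0.0
```

```bash
python3 - <<'E'
from h import *
w=np.load('w.npy'); d=grab('scene');t=grab('top')
print(env.state()['ee_pos'],[project(t,[*q,119])[0].round(1) for q in w[:4]])
H,S,V=cv2.split(cv2.cvtColor(t['image'],cv2.COLOR_BGR2HSV)); m=(H<11)&(S>150)&(V>60); m[:,:360]=0;m[:150]=0
print([hullc(project(t,cyl(q,16.5,106,16.5,119))).round(1) for q in w[:4]],blobs(m,15))
cv2.imwrite('pics/end.png',np.hstack([cv2.resize(d['image'][80:230,210:350],None,fx=2.5,fy=2.5),cv2.resize(d['image'][190:340,310:450],None,fx=2.5,fy=2.5)]))
E
```

```text
[ 380.34600745 -381.36493     265.52434761] [array([394.6, 166.5]), array([407.9, 180.2]), array([421.1, 193.9]), array([434.4, 207.6])]
[array([394.2, 166.8]), array([407.3, 180.4]), array([420.5, 194. ]), array([433.7, 207.6])] [(array([392.58, 166.61]), 116), (array([406.41, 180.24]), 115), (array([420.  , 193.85]), 117), (array([433.12, 208.06]), 122)]
```

View pics/end.png

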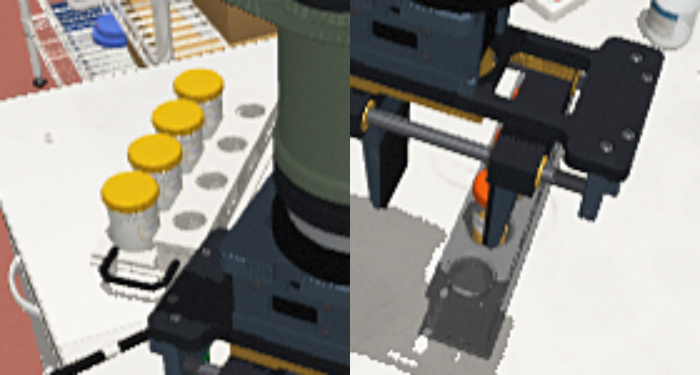

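The top view puts the caps within about 1.5 px of the seated prediction in wells 1–4, and the cups are undisturbed. The arm hides the carrier in the scene view, so I'll move it aside for a final check.

>>> {"name": "send_rows", "arguments": {
  "targets": "0.01 -0.013 0 0 0 0 60; 0.03 -0.038 0 0 0 0 60; 0.053 -0.066 0 0 0 0 60; 0.076 -0.095 0 0 0 0 60; 0.099 -0.124 0 0 0 0 60; 0.122 -0.152 0 0 0 0 60; 0.145 -0.181 0 0 0 0 60; 0.168 -0.21 0 0 0 0 60; 0.191 -0.239 0 0 0 0 60; 0.214 -0.267 0 0 0 0 60; 0.23 -0.287 0 0 0 0 60; 0.23 -0.287 0 0 0 0 60"
}}

```text
time_s: 29.57
ee_pos: [354.8, -10.8, 266.1]
ee_rot: [-179.9, -0.1, 42.9]
force: [0.0, -0.2, 0.3]
gripper_width: 54.4
gripper_force: 0.0
```

```bash
python3 - <<'E'
from h import *
w=np.load('w.npy'); d=grab('scene'); im=d['image']
for u in project(d,np.c_[w[:4],[119]*4]): cv2.drawMarker(im,tuple(int(round(v)) for v in u),(255,0,0),0,5,1)
cv2.imwrite('pics/end2.png',cv2.resize(im[180:340,300:440],None,fx=3.5,fy=3.5))
E
```

```text
(no output)
```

View pics/end2.png

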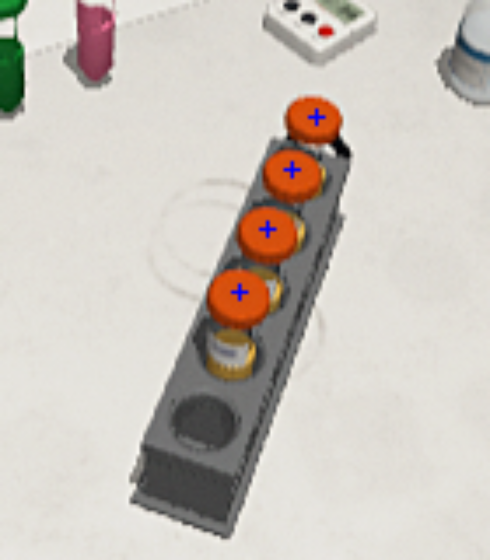

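All four caps sit at the predicted seated height (markers at (316,118), (292,170), (267,230) and (239,292)), and the last well is empty. The arm is clear, so I'm handing in.

```bash
python3 -c "
from h import *
print(env.job_done())"
```

```text
the job is handed in; nothing more can be done
None
```

I handed the job in at about 30 s: the final camera check showed all four tubes upright and fully seated in carrier wells 1–4 in tray order, with the last well empty and the cups still standing in the tray.

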